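# Close up a row of beads on the stringing board and shut the keeper

### The arm

A 6-joint arm with a two-finger parallel gripper is mounted at the origin on a cart in front of the work surface, level with it; the furniture and walls round the work are solid. World frame = base frame: x ahead of the robot, y to its left, z up, the work surface at z = 0. Lengths are in m, angles in rad, forces in N, time in s.
With the tool pointing down it reaches from about 0.275 to 0.875 m from the base axis. Payload 12.5 kg.
Tool frame: the origin (TCP) lies at the very end of the fingers, on their centre line; the grasp point (between the pads) lies 19 mm behind it; z points along the fingers, y is the line along which they close (so a half turn about z gives the same grasp; the last joint's range is limited). The gripper opens to 85 mm and grips with 20 to 120 N. Pads are 22 mm wide; open, the fingers measure 114 mm over their backs; the gripper's body (76 mm by 85 mm) begins 54 mm behind the grasp point. The pads swing forward as they close: fully open they stand 13 mm farther back than shut.
Start: joints at [1.08, 0.351, 1.652, -0, 1.139, -0.085], TCP at [0.217, 0.505, 0.231] pointing down, gripper open.
Joint ranges: [-2.75, 2.75], [-0.79, 2.1], [0.01, 2.65], [-1.57, 4.71], [0.07, 3.14], [-2.87, 2.87]. Speed limits (rad/s): [2.22, 2.22, 2.79, 3.14, 3.14, 3.14].

### API

Orientations are given as [roll, pitch, yaw] about the fixed x, y, z axes, in that order (R = Rz(yaw) Ry(pitch) Rx(roll)).
In Python, from plant import ctrl, effector, solve_ik, viewer, job gives the robot as it stands. Calls block until the motion is done:
- ctrl.move_ptp(position, orientation): joint-space move of the TCP to a pose.
- ctrl.move_straight(position, rate=0.15, frame=None): straight line of the TCP; frame=None keeps the orientation; rate is the mean speed in m/s.
- ctrl.move_j(angles): joint-space move.
- effector.gripper_to(opening): finger opening in m; the grip force is fixed at half the most; returns when the fingers have stopped.
- ctrl.hold(seconds).
- solve_ik(position, orientation): joint angles nearest the present ones, or None.
- ctrl.read_state(): the state.
- viewer.capture(name): name is "side" or "top"; returns a dict with "frame" (420x560x3 uint8, red, green, blue), "fx", "fy", "cx", "cy" (pixels), "rvec" (rotation vector, rad) and "tvec" (3), from world to camera coordinates, as OpenCV has them. Camera axes: x right, y down, z forward; pixel columns grow to the right and rows downward; lengths in m; the calibration is good to about 2 mm. A picture is of the moment at which its call begins. There is no depth.
A pose or a line that the arm cannot do raises ctrl.Unreachable and nothing moves.
- job.hand_in(): hands the job in; it is judged then, once.
The state is a dict: "time_s": time; "q": joint angles; "qvel": joint speeds; "effort": joint torques, N m; "tool_pos": TCP position; "ee_rot": TCP orientation; "contact_force": force on the tool from outside, world axes, zero at the start; "torque": the same for the moment, N m; "opening": finger opening in m; "grasp_force": force on a finger pad.
Only numpy, scipy, OpenCV 4.12 (cv2) and the standard library are available. Lean on these libraries where they do the work, as an engineer would, in place of code of your own. Each camera call takes 0.05 s, during which the arm holds its last target. There are 200 camera calls.

### The job

Five brass beads lie spaced out along the U-shaped groove of the stringing board: start at the empty end of the leg farther from the brass keeper, follow the groove with a fingertip round the bend and push the beads ahead of you until the whole row is closed up against the blind end of the other leg, beside the keeper. Then push the keeper arm fully round across that leg, behind the last bead, so that the strand cannot slip back when the board is carried. Use light fingertip pressure, leave every bead lying in the groove (pick up nothing), and do not disturb the other things.

Things in the scene. Friction and masses are not known exactly. Their poses are not given: they have to be found in the camera images.
- board: Brown wooden stringing board, 226 x 194 mm, 20 mm thick, does not move; one end round, the other closed by a straight dark bar. Origin: centre of its underside; x points from round end to bar, y to the left of that. Flat top at z = 20 mm, with a smooth grey-lined U groove 21 mm wide, 11 mm deep (floor z = 9 mm): two straight legs along x at y = -75 and y = +75 mm, joined by a half-circle bend.
- groove_start (a point): On the groove floor at the blind end of the start leg, at (96, -75) mm in the board's frame; this leg's centreline runs straight from here to (-16, -75) mm, where the bend begins.
- groove_bend (a point): On the groove floor in the middle of the bend, at (-91, 0) mm in the board's frame. The bend's centreline is a half circle of radius 75 mm about (-16, 0) mm.
- groove_stop (a point): On the groove floor at the blind end of the end leg (the keeper's side), at (96, 75) mm in the board's frame; this leg runs straight here from the bend's end at (-16, 75) mm. The first bead comes up against the wall here.
- keeper (a joint): Brass arm lying on the island inside the U, 8 mm wide, 1 to 11 mm above the board's top, turning flat about a pivot. Value in rad, growing clockwise seen from above. At 0 (open) it points 2.0 rad counter-clockwise of the board's +y; at 2.0 it meets its stop, pointing along +y, square across the end leg, its face 93 mm from the end wall. Stays where left; 1 to 2 N at the tip moves it.
- keeper_pivot (a point): Axis of the keeper's pivot (boss radius 7 mm), at the height of the board's top, at (-1, 37) mm in the board's frame. The arm reaches 53 mm from it. As it closes, the free end swings over the groove from the bend's side towards the end wall.
- keeper_tip (a point): Free end of the keeper arm, 53 mm from the pivot, at mid-height of the arm.
- bead_1: Turned brass drum bead, 18 mm across, 18 mm high, 22 g, polished and sliding easily, lying flat in the groove with its drill hole up, standing 7 mm above the board's top. Origin: centre of its underside. Number 1 of 5 from the stop; at the start it is in the end leg. Five beads in contact make a row 90 mm long.
- bead_2: Turned brass drum bead, 18 mm across, 18 mm high, 22 g, polished and sliding easily, lying flat in the groove with its drill hole up, standing 7 mm above the board's top. Origin: centre of its underside. Number 2 of 5 from the stop; at the start it is near the middle of the bend. Five beads in contact make a row 90 mm long.
- bead_3: Turned brass drum bead, 18 mm across, 18 mm high, 22 g, polished and sliding easily, lying flat in the groove with its drill hole up, standing 7 mm above the board's top. Origin: centre of its underside. Number 3 of 5 from the stop; at the start it is in the bend on the start leg's side. Five beads in contact make a row 90 mm long.
- bead_4: Turned brass drum bead, 18 mm across, 18 mm high, 22 g, polished and sliding easily, lying flat in the groove with its drill hole up, standing 7 mm above the board's top. Origin: centre of its underside. Number 4 of 5 from the stop; at the start it is in the start leg. Five beads in contact make a row 90 mm long.
- bead_5: Turned brass drum bead, 18 mm across, 18 mm high, 22 g, polished and sliding easily, lying flat in the groove with its drill hole up, standing 7 mm above the board's top. Origin: centre of its underside. Number 5 of 5 from the stop; at the start it is in the start leg, last in the row, with at least 30 mm of empty groove behind it. Five beads in contact make a row 90 mm long.
- tub: Cream plastic tub, 34 x 42 x 20 mm, standing loose on the board between the legs, near the straight bar. Bystander. Origin: centre of its underside.
- tweezers_a: Steel tweezers, 124 mm long, 8 mm high, on the bench to the right of the board. Bystander.
- carton: Small wood-coloured carton, 46 x 71 x 28 mm, on the bench to the left of the board. Bystander.
- jar_small: Small jar with a black cap, 41 mm across, 34 mm high, on the bench to the right. Bystander.
- ball_loose: Boxwood ball, 30 mm, on the bench to the left. Bystander.
- brush: Brass wire brush with wooden handle, 200 mm long, 24 mm high, on the bench to the right. Bystander.

How it is judged:
By the outcome, as a careful person would: the job done as asked, in the order asked, and still so for the second after the job is handed in, with the robot touching nothing.
It also fails if it takes over 67 s, if anything falls off the work surface, if the arm or the gripper's body presses on something with over 40 N, if the wrist force passes 120 N, or if a joint passes its speed limit or range.

## Working session

There is one attempt and no reset: what is moved stays moved. The work goes in short steps, each a Python script; the robot and the scene stay as the last script left them, time stands still between calls to the robot, and variables do not carry over. Pictures are saved under pics/ and viewed, at most 10 in all, crops included, and the job is handed in when it is done.

```bash
ls; mkdir -p pics; python3 - <<'E'
from plant import ctrl,viewer
import cv2,numpy as np
for n in("top","side"):
    c=viewer.capture(n); cv2.imwrite(f"pics/{n}0.png",c["frame"][...,::-1]); print(n,c["fx"],c["cx"],c["cy"],c["rvec"],c["tvec"])
    np.savez(f"pics/{n}0.npz",**c)
s=ctrl.read_state();print(s)
E
```

```text
pics
top 522.1484573849012 282.44407530796957 209.97947860030854 [ 2.13515779 -2.14474156  0.14069841] [-0.11711473  0.53771684  1.35351656]
side 423.19914498843195 280.1895948363443 201.65585783692546 [ 1.90752178 -0.30588597  0.17601635] [-0.53652127  0.08183154  1.40427678]
{'time_s': 0.1, 'q': array([ 1.08039411e+00,  3.51202233e-01,  1.65237428e+00,  8.15686049e-06,
        1.13912854e+00, -8.45993079e-02]), 'qvel': array([ 1.05939179e-03, -1.58713426e-03, -4.56649674e-03, -7.54576688e-06,
       -1.08520626e-03, -1.24843628e-04]), 'effort': array([-4.23735048e-05, -5.06836474e+01, -2.91872692e+01, -1.08166407e-04,
        2.67101001e-03,  2.22923325e-05]), 'tool_pos': array([0.21694251, 0.50506605, 0.23079598]), 'ee_rot': array([-3.14048485e+00, -1.01374681e-04,  2.73578627e+00]), 'contact_force': array([0.2075365 , 0.14947963, 0.21691579]), 'torque': array([ 0.010224  , -0.03093215,  0.01610834]), 'grasp_force': 0.0, 'opening': 0.08538527102504936}
```

View pics/top0.png

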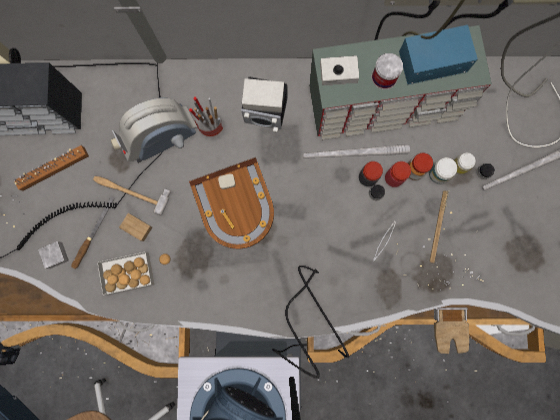

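View pics/side0.png

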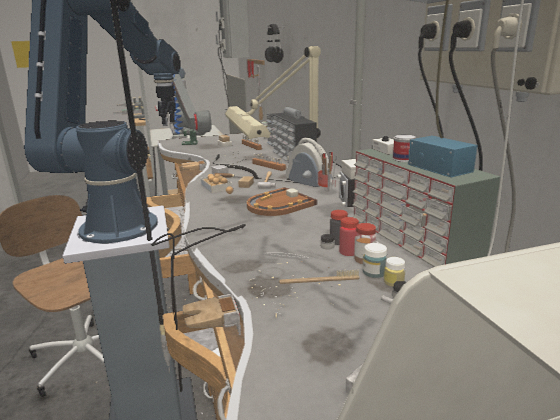

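The top view shows the board centred near (232,203), with the dark bar at the top from (190,182) to (258,158) and the keeper near (227,218) on the left side. I'll zoom in.

```bash
cat > h.py <<'E'
import numpy as np,cv2
def ray(c,uv,z):
    R=cv2.Rodrigues(np.array(c["rvec"],float))[0];t=np.array(c["tvec"],float)
    uv=np.atleast_2d(np.asarray(uv,float))
    d=np.c_[(uv[:,0]-c["cx"])/c["fx"],(uv[:,1]-c["cy"])/c["fy"],np.ones(len(uv))]@R
    o=-R.T@t
    return o+d*((z-o[2])/d[:,2])[:,None]
def proj(c,P):
    K=np.array([[c["fx"],0,c["cx"]],[0,c["fy"],c["cy"]],[0,0,1]],float)
    return cv2.projectPoints(np.asarray(P,float).reshape(-1,3),np.array(c["rvec"],float),np.array(c["tvec"],float),K,None)[0].reshape(-1,2)
E
python3 - <<'E'
import cv2,numpy as np
from h import *
im=cv2.imread("pics/top0.png")[150:255,180:285]
cv2.imwrite("pics/crop0.png",cv2.resize(im,None,fx=5.6,fy=5.6,interpolation=cv2.INTER_CUBIC))
c=dict(np.load("pics/top0.npz"))
hsv=cv2.cvtColor(im,cv2.COLOR_BGR2HSV)
print(ray(c,[[190,182],[258,158],[246,248]],.02))
for p in [(232,200),(210,225),(220,239)]:
    print(p,hsv[p[1]-150,p[0]-180])
E
```

```text
[[ 0.61837855  0.13271874  0.02      ]
 [ 0.68425058 -0.05274476  0.02      ]
 [ 0.4376053  -0.02143527  0.02      ]]
(232, 200) [ 13 164 145]
(210, 225) [113   7 156]
(220, 239) [ 10  93 142]
```

View pics/crop0.png

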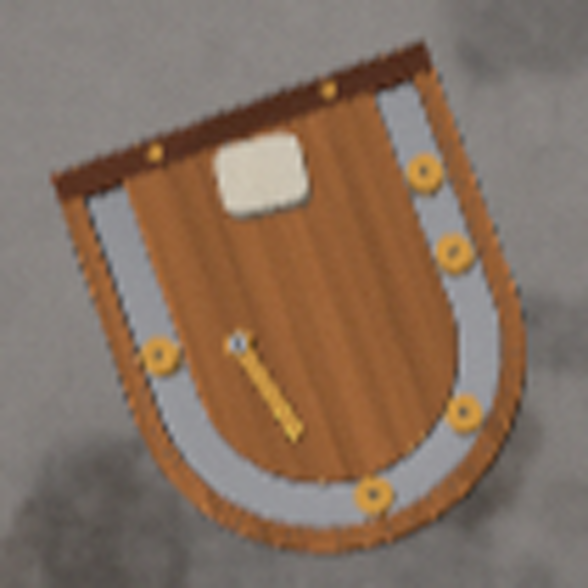

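The crop shows beads 1–5 at about (160,356), (374,495), (464,412), (455,252) and (425,172), the pivot at (238,343) and the keeper tip at (296,437). The groove's grey outline is its rim at z=20, so I'll fit the board pose to that.

```bash
cat >> h.py <<'E'
def udist(p):  # signed distance from centreline (mm), board frame
    r=np.hypot(p[:,0]+16,p[:,1])-75
    return np.where(p[:,0]>-16,np.abs(p[:,1])-75,r)
def rot(a): return np.array([[np.cos(a),-np.sin(a)],[np.sin(a),np.cos(a)]])
def tob(pose,P): return (np.asarray(P)[:,:2]*1000-np.asarray(pose[:2]))@rot(pose[2])
def tow(pose,p): return (np.asarray(p,float)@rot(pose[2]).T+np.asarray(pose[:2]))/1000
def beads(c,pose,z=.027):
    f=c["frame"][...,::-1].copy()
    f=cv2.resize(f,None,fx=4,fy=4,interpolation=cv2.INTER_CUBIC)
    h=cv2.cvtColor(f,cv2.COLOR_BGR2HSV)
    m=cv2.inRange(h,(14,110,165),(32,255,255))
    m=cv2.morphologyEx(m,cv2.MORPH_CLOSE,np.ones((9,9)))
    n,l,s,ce=cv2.connectedComponentsWithStats(m)
    out=[]
    for i in range(1,n):
        if s[i,4]<100: continue
        P=ray(c,[(ce[i]+.5)/4-.5],z); b=tob(pose,P)[0]
        if abs(b[0])<125 and abs(b[1])<105: out.append((*b.round(1),int(s[i,4]),*s[i,2:4]))
    return out
E
python3 - <<'E'
import cv2,numpy as np
from scipy.optimize import least_squares
from h import *
c=dict(np.load("pics/top0.npz"))
f=cv2.resize(c["frame"][...,::-1],None,fx=4,fy=4,interpolation=cv2.INTER_CUBIC)
h=cv2.cvtColor(f,cv2.COLOR_BGR2HSV)
gray=(h[...,1]<60).astype(np.uint8)
n,l,s,ce=cv2.connectedComponentsWithStats(gray)
pose=np.array([565,37,np.arctan2(.066,.185)])
pts=[]
for i in range(1,n):
    x,y,w,hh,A=s[i]
    if A<400 or x<186*4 or x+w>276*4 or y<160*4 or y+hh>250*4: continue
    k,_=cv2.findContours((l==i).astype(np.uint8),cv2.RETR_EXTERNAL,cv2.CHAIN_APPROX_NONE)
    pts.append(max(k,key=len)[:,0]); print(A,x/4,y/4,w/4,hh/4)
P=ray(c,(np.vstack(pts)+.5)/4-.5,.02)
piv=ray(c,[[180+238/5.6-.4,150+343/5.6-.4]],.032)
def sel(pose):
    b=tob(pose,P); d=udist(b); return b,d
def res(v):
    b,d=sel(v); k=b[:,0]<85
    e=np.where(k,np.abs(d)-10.5,0)
    end=np.where((b[:,0]>90)&(abs(d)<7),b[:,0]-96,0)   # blind ends (weak)
    return np.r_[e,end, 3*(tob(v,piv)[0]-[-1,37])]
for loss in(5,1.5,1):
    r=least_squares(res,pose,loss="soft_l1",f_scale=loss,x_scale=[1,1,.01]); pose=r.x
b,d=sel(pose)
print(pose,np.degrees(pose[2]),"edge resid med",np.median(abs(abs(d)-10.5)), "outer/inner",np.median(d[d>0]),np.median(d[d<0]))
print("pivot",tob(pose,piv)); np.save("pose.npy",pose)
for q in beads(c,pose): print(q, round(float(udist(np.array([q[:2]]))[0]),1))
R=cv2.Rodrigues(c["rvec"])[0];print("cam",-R.T@c["tvec"])
print("tip",tob(pose,ray(c,[[180+296/5.6,150+437/5.6]],.026)))
E
```

```text
1631 247.25 164.5 11.75 15.75
3019 218.5 174.25 16.5 14.5
1101 253.5 182.0 10.5 13.5
3351 195.25 183.25 16.5 29.25
2883 258.75 196.0 10.75 28.25
5615 206.25 215.0 39.5 29.5
1990 247.5 224.75 17.75 17.0
[5.49784905e+02 7.79519964e+00 3.49527613e-01] 20.026457023561132 edge resid med 0.8073959648116897 outer/inner 9.74001240368095 -9.979012761027093
pivot [[-0.53072346 36.98762976]]
(np.float64(48.0), np.float64(-75.0), 465, np.int32(25), np.int32(24)) 0.0
(np.float64(6.0), np.float64(-74.8), 496, np.int32(26), np.int32(26)) -0.2
(np.float64(-24.5), np.float64(31.8), 921, np.int32(57), np.int32(80)) -42.1
(np.float64(8.1), np.float64(75.3), 510, np.int32(31), np.int32(26)) 0.3
(np.float64(-69.0), np.float64(-52.8), 482, np.int32(26), np.int32(24)) -0.2
(np.float64(-90.8), np.float64(1.1), 530, np.int32(26), np.int32(27)) -0.2
cam [ 0.33628718 -0.13789236  1.41518867]
tip [[-53.39824513  25.70964061]]
```

Board pose fits well: all beads lie within 0.3 mm of the centreline, and the pivot checks to 0.5 mm. The closed fingers are too wide for the groove, so I'll push just above the board's top (z≈21.5 mm) on the 7 mm that each bead stands proud.

```bash
cat >> h.py <<'E'
pose0=lambda: np.load("pose.npy")
def W(p,z,pose): return [*tow(pose,[p])[0],z]
def O(hd,pose): # heading in board frame (rad) -> tool x along it
    y=hd+pose[2]; return [np.pi,0,(y+np.pi)%(2*np.pi)-np.pi]
E
python3 - <<'E'
from h import *
from plant import ctrl,effector,solve_ik
p=pose0()
for P,hd in [((76,-75),np.pi),((-16,-75),np.pi),((-91,0),np.pi/2),((-16,75),0),((-34,8),1.8)]:
    q=solve_ik(W(P,.0215,p),O(hd,p)); print(P,None if q is None else np.round(q,2))
effector.gripper_to(0.0)
ctrl.move_ptp(W((76,-75),.12,p),O(np.pi,p))
s=ctrl.read_state(); print(s["time_s"],s["tool_pos"],s["opening"],s["contact_force"],s["q"].round(2))
E
```

```text
(76, -75) [-0.13  0.78  1.51  0.    0.85 -2.05]
(-16, -75) [-0.2   0.67  1.75  0.    0.73 -2.12]
(-91, 0) [-0.15  0.55  2.01 -0.    0.58 -0.5 ]
(-16, 75) [ 0.05  0.61  1.88 -0.    0.65  1.27]
(-34, 8) [-0.08  0.61  1.88 -0.    0.65 -0.66]
3.35 [ 0.64691808 -0.03590378  0.12015693] 4.127043796515645e-06 [0.63108761 0.12204366 0.43656894] [-0.13  0.65  1.47  0.    1.02 -2.05]
```

```bash
cat > run1.py <<'E'
from h import *
from plant import ctrl,effector,viewer
p=pose0(); Z=.0215
ctrl.move_straight(W((74,-75),.04,p),rate=.1)
f0=ctrl.read_state()["contact_force"]
ctrl.move_straight(W((74,-75),Z,p),rate=.03)
def rep(t):
    s=ctrl.read_state(); print(t,round(s["time_s"],2),(s["contact_force"]-f0).round(2),round(s["tool_pos"][2],4))
rep("down")
for x in (40,10,-16):
    ctrl.move_straight(W((x,-75),Z,p),rate=.035); rep(x)
c=viewer.capture("top"); cv2.imwrite("pics/t1.png",cv2.resize(c["frame"][130:270,150:310,::-1],None,fx=4,fy=4))
for q in beads(c,p): print([float(v) for v in q])
E
python3 run1.py
```

```text
down 5.07 [ 0.    0.3  -0.19] 0.0216
40 6.19 [-0.    0.25  0.08] 0.0215
10 7.2 [0.14 0.71 0.03] 0.0215
-16 8.09 [0.17 0.77 0.03] 0.0216
[8.0, 75.6, 555.0, 34.0, 26.0]
```

View pics/t1.png

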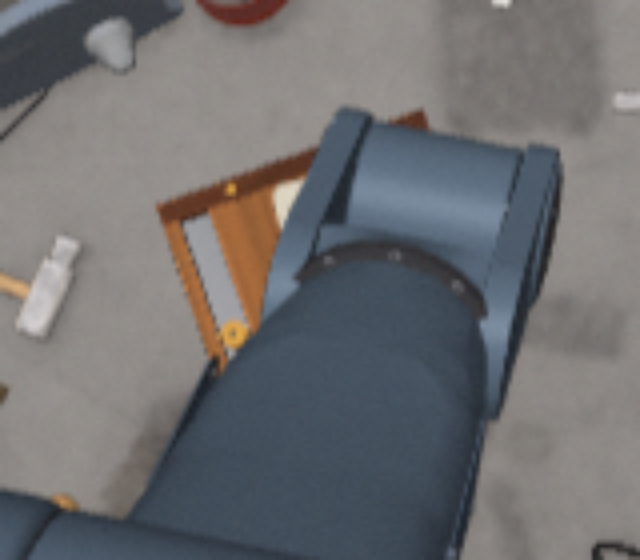

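The arm hides the bend, but bead 1 is unmoved (crop (232,334)) and the push force is under 1 N. I'll continue round the bend, keeping the finger's face square to the groove at the pushed bead and stopping if the force rises.

```bash
cat > run2.py <<'E'
from h import *
from plant import ctrl,effector,viewer
p=pose0(); Z=.0215
f0=np.array([.63,.12,.44]); s=ctrl.read_state(); 
def rep(t):
    s=ctrl.read_state(); f=s["contact_force"]-f0; print(t,round(s["time_s"],2),f.round(2),flush=True)
    return np.linalg.norm(f[:2])
ok=True
for phi in np.radians(np.arange(15,181,15)):
    b=np.array([-16-75*np.sin(phi),-75*np.cos(phi)]); t=np.array([-np.cos(phi),np.sin(phi)])
    ctrl.move_straight(W(b-20*t,Z,p),rate=.035,frame=O(np.pi-phi,p))
    if rep(round(np.degrees(phi)))>8: ok=False; break
if ok:
    for x in (-26,-16,-12):
        ctrl.move_straight(W((x,75),Z,p),rate=.03)
        if rep(x)>8: break
c=viewer.capture("top"); cv2.imwrite("pics/t2.png",cv2.resize(c["frame"][130:270,150:310,::-1],None,fx=4,fy=4))
for q in beads(c,p): print([float(v) for v in q])
E
python3 run2.py
```

```text
15 8.55 [-0.41 -0.82 -0.01]
30 9.28 [-0.28 -0.9  -0.38]
45 10.0 [ 0.   -0.46 -0.08]
60 10.72 [-0.97 -0.2  -1.44]
75 11.45 [-0.53 -1.01 -0.96]
90 12.18 [-1.41 -0.33 -0.23]
105 12.9 [-0.56  0.8  -0.75]
120 13.62 [-0.33 -0.32 -0.67]
135 14.35 [-0.59  0.3  -0.46]
150 15.07 [-0.26 -0.19 -0.23]
165 15.8 [-1.65 -0.06 -0.14]
180 16.52 [-0.78  0.66 -0.51]
-26 17.01 [-0.09  0.03 -0.63]
-16 17.49 [ 0.39 -0.49 -0.06]
-12 17.77 [ 0.61 -1.02 -0.6 ]
[-33.5, 29.4, 718.0, 37.0, 54.0]
```

View pics/t2.png

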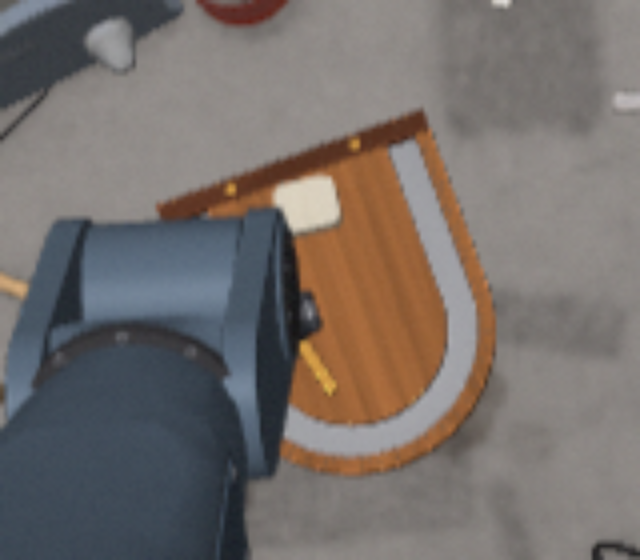

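No beads are left behind in the start leg or bend, and the keeper still lies open at crop (318,370). I'll close the row up in small steps until it meets the wall.

```bash
cat > run3.py <<'E'
from h import *
from plant import ctrl,viewer
p=pose0(); Z=.0215; a=p[2]; u=np.array([np.cos(a),np.sin(a)])
x=-12; h=[]
while x<-2:
    x+=1; ctrl.move_straight(W((x,75),Z,p),rate=.02); ctrl.hold(.1)
    s=ctrl.read_state(); f=-(s["contact_force"][:2]-[.63,.12])@u; print(x,round(s["time_s"],2),round(f,2),tob(p,[s["tool_pos"]]).round(2))
    if f>4: break
ctrl.move_straight(W((x-6,75),Z,p),rate=.05)
ctrl.move_straight(W((x-6,75),.10,p),rate=.15)
ctrl.move_straight(W((-34,-40),.14,p),rate=.25,frame=O(1.78,p))
c=viewer.capture("top"); cv2.imwrite("pics/t3.png",cv2.resize(c["frame"][145:255,175:285,::-1],None,fx=5,fy=5,interpolation=cv2.INTER_CUBIC))
c2=viewer.capture("side"); cv2.imwrite("pics/s3.png",cv2.resize(c2["frame"][160:230,225:335,::-1],None,fx=6,fy=6,interpolation=cv2.INTER_CUBIC))
np.savez("pics/t3.npz",**c)
for q in beads(c,p): print([float(v) for v in q])
print(ctrl.read_state()["time_s"])
E
python3 run3.py
```

```text
-11 18.18 0.37 [[-11.02  75.01]]
-10 18.52 1.27 [[-9.99 75.  ]]
-9 18.88 1.31 [[-8.98 75.  ]]
-8 19.23 1.06 [[-7.99 75.01]]
-7 19.57 0.96 [[-7.02 74.99]]
-6 19.93 0.4 [[-5.98 75.01]]
-5 20.27 1.55 [[-5.13 75.03]]
-4 20.62 5.94 [[-4.48 75.07]]
[83.7, 75.4, 636.0, 24.0, 47.0]
23.6
```

View pics/t3.png

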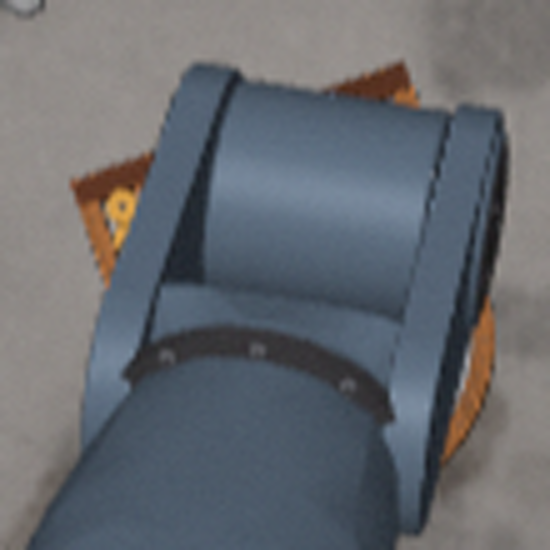

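Wall contact came at x≈-5, exactly as predicted for a closed five-bead row. Only beads 1 and 2 show (crop (120,208)); I'll swing clear to see the whole row and the keeper before closing it.

```bash
cat > run4.py <<'E'
from h import *
from plant import ctrl,viewer
p=pose0()
ctrl.move_ptp([.40,-.25,.2],O(1.78,p))
c=viewer.capture("top"); cv2.imwrite("pics/t4.png",cv2.resize(c["frame"][145:255,175:285,::-1],None,fx=5,fy=5,interpolation=cv2.INTER_CUBIC))
for q in beads(c,p): print([float(v) for v in q])
print(ctrl.read_state()["time_s"])
E
python3 run4.py
```

```text
[49.5, 75.1, 2826.0, 65.0, 127.0]
[-23.9, 31.8, 1018.0, 58.0, 81.0]
24.65
```

View pics/t4.png

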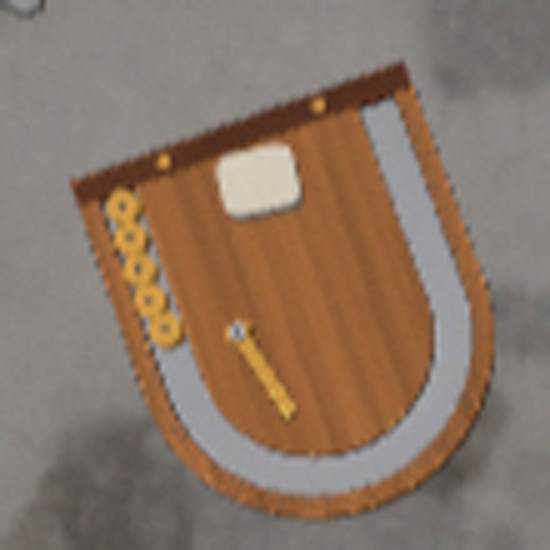

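All five beads are in contact in the end leg, from crop (122,206) to (165,328), and the keeper is open from (237,331) to (290,412). Now to close the keeper.

```bash
cat > run5.py <<'E'
from h import *
from plant import ctrl,viewer
p=pose0(); Z=.023; R=38
def tgt(a,off):
    u=np.array([-np.sin(a),np.cos(a)]); n=np.array([np.cos(a),np.sin(a)])
    return np.array([-1,37])+R*u-off*n
P=tgt(2.,23); ctrl.move_ptp(W(P,.10,p),O(2.,p)); f0=ctrl.read_state()["contact_force"]
ctrl.move_straight(W(P,Z,p),rate=.08)
def rep(t):
    s=ctrl.read_state(); f=np.linalg.norm((s["contact_force"]-f0)[:2]); print(t,round(s["time_s"],2),(s["contact_force"]-f0).round(2),tob(p,[s["tool_pos"]]).round(1),flush=True); return f
rep("down")
ok=True
for a in [2.,1.8,1.6,1.4,1.2,1.,.8,.6,.4,.25,.12]:
    ctrl.move_straight(W(tgt(a,15),Z,p),rate=.035,frame=O(a,p))
    if rep(a)>9: ok=False;break
if ok:
    ctrl.move_straight(W(tgt(0.04,15),Z,p),rate=.02,frame=O(0,p)); rep("sq")
    x=tgt(0.04,15)[0]; y=75
    for i in range(8):
        x+=.7; ctrl.move_straight(W((x,y),Z,p),rate=.015); ctrl.hold(.1)
        if rep(round(x,1))>6: break
E
python3 run5.py
```

```text
down 26.9 [ 0.57  0.11 -0.19] [[-25.7   0.1]]
2.0 27.27 [ 0.85 -0.83 -0.09] [[-29.3   7.8]]
1.8 27.66 [ 1.4  -0.63  0.43] [[-34.4  13.7]]
1.6 28.04 [ 1.22 -0.93 -0.19] [[-38.3  20.7]]
1.4 28.43 [ 1.75  0.96 -0.06] [[-40.8  28.5]]
1.2 28.81 [ 0.69  0.8  -0.26] [[-41.7  36.6]]
1.0 29.19 [0.99 0.51 0.15] [[-41.   44.7]]
0.8 29.57 [ 0.91  0.73 -0.28] [[-38.6  52.5]]
0.6 29.96 [ 1.51 -0.01 -0.08] [[-34.8  59.7]]
0.4 30.34 [ 1.62 -0.08  0.05] [[-29.6  66. ]]
0.25 30.67 [0.7  0.05 0.26] [[-25.  70.]]
0.12 30.97 [0.53 0.68 0.92] [[-20.5  72.8]]
sq 31.28 [ 1.07 -0.03 -0.78] [[-17.7  74.3]]
-16.8 31.63 [ 0.19 -0.69 -0.76] [[-16.9  75. ]]
-16.1 31.98 [-3.21 -2.96  1.59] [[-16.7  75. ]]
-15.4 32.33 [-4.59 -4.66  4.09] [[-16.6  75.1]]
```

```bash
cat > run6.py <<'E'
from h import *
from plant import ctrl,viewer
p=pose0()
ctrl.move_straight(W((-26,75),.023,p),rate=.05)
ctrl.move_straight(W((-26,75),.13,p),rate=.15)
ctrl.move_ptp([.40,-.25,.2],O(1.,p))
c=viewer.capture("top"); cv2.imwrite("pics/t6.png",cv2.resize(c["frame"][145:255,175:285,::-1],None,fx=5,fy=5,interpolation=cv2.INTER_CUBIC))
print(ctrl.read_state()["time_s"])
E
python3 run6.py
```

```text
35.1167
```

View pics/t6.png

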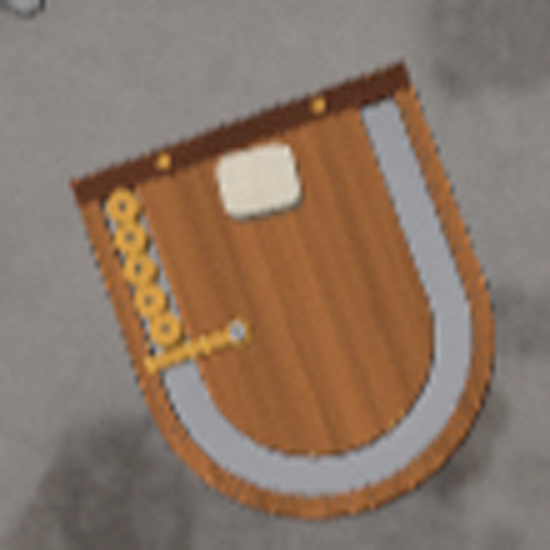

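The keeper now crosses the leg behind bead 5, from (237,331) to (150,365), with the row still closed and the tub unmoved. I'll measure its angle to confirm it is on its stop.

```bash
python3 - <<'E'
from h import *
from plant import viewer
p=pose0(); c=viewer.capture("top")
f=cv2.resize(c["frame"][...,::-1],None,fx=4,fy=4,interpolation=cv2.INTER_CUBIC)
m=cv2.inRange(cv2.cvtColor(f,cv2.COLOR_BGR2HSV),(14,110,150),(32,255,255))
v,u=np.nonzero(m); b=tob(p,ray(c,(np.c_[u,v]+.5)/4-.5,.031))
for lo,hi in((46,52),(52,58),(58,64),(64,70),(70,76),(76,82),(82,90)):
    k=b[(b[:,1]>lo)&(b[:,1]<hi)&(b[:,0]>-15)&(b[:,0]<4)]; print(lo,k[:,0].min().round(1),k[:,0].max().round(1),k[:,0].mean().round(1),len(k))
E
```

```text
46 -5.7 3.9 -0.7 125
52 -7.4 3.9 -1.3 140
58 -7.2 4.0 -1.0 128
64 -5.5 3.8 -0.5 111
70 -5.0 3.8 -0.7 113
76 -5.4 3.7 -1.1 111
82 -7.6 3.9 -1.7 176
```

```bash
python3 -c "
from plant import job
print(job.hand_in())"
```

```text
the job is handed in; nothing more can be done
None
```

The job is handed in: all five beads are closed up against the blind end beside the keeper, and the keeper is pushed round against its stop behind bead 5 (angle checked from the top camera). It took about 35 s of robot time, with forces of about 8 N or less at every reading.

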